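# Stand the keeled-over test-kit case back up in its row

## Robot

A 6-joint arm with a two-finger parallel gripper is mounted at the origin on the work surface. World frame = base frame: x ahead of the robot, y to its left, z up, the work surface at z = 0. Lengths are in m, angles in degrees, forces in N, time in s.
With the tool pointing down it reaches from about 0.375 to 0.9 m from the base axis. Payload 3.1 kg.
Tool frame: the origin (TCP) lies on the centre line of the jaws, within the pads' length; the fingertips stand 25 mm ahead of it and the grasp point (between the pads) lies 6 mm ahead of it; z points along the fingers, y is the line along which they close (so a half turn about z gives the same grasp; the last joint's range is limited). The gripper opens to 87 mm and grips with 3 to 60 N. Pads are 19 mm wide; open, the fingers measure 117 mm over their backs; the gripper's body (75 mm by 190 mm) begins 51 mm behind the grasp point.
Start: joints at [-79.899, 30.224, 82.088, -0, 67.689, -10.227], TCP at [0.217, -0.586, 0.248] pointing down, gripper open.
Joint ranges: [-176.69, 176.69], [-43.24, 126.21], [12.49, 139.97], [-82, 262], [0, 151.66], [-163.58, 163.58]. Speed limits (degrees/s): [159.86, 159.86, 180, 180, 180, 180].

## Interface

Orientations are given as a 3x3 rotation matrix whose columns are the frame's x, y, z axes.
In Python, from rig import * gives the robot as it stands.
- The arm moves only by the tool step_arm, never from a script. Its argument "steps" is a list of rows, each a list of 7 numbers: the shift along the tool's x, y, z normalised to -1 to 1, where 1 is 0.3 m, then the turn, a rotation vector about the tool's x, y, z normalised to -1 to 1, where 1 is 45 degrees, then the gripper's target within -1 to 1 (shut at 1, half-way at 0, fully open at -1). A call has 1 to 8 rows; each row is the pose to reach, as a shift and turn from the pose commanded when the call began, along the tool's axes at that moment; what a row does not reach only later rows make up. A row lasts 1/12 s, in which the tool goes at most 41.7 mm and 7.16 degrees, less where a joint would pass 70% of its speed; a pose out of reach is approached as far as the arm can. A call with a number of a shift or a turn outside -1 to 1 is refused whole. A call with a gripper value outside its range is refused whole. The fingers move at their own pace and stop on an object; the grip force is fixed at half the most. Time passes only in rows, so rows that repeat a pose let the fingers close. It gives the time, the measured TCP pose, the force, the opening and the grip force at its end, in the units of the state.
- read_state(): the state, without advancing time (a new reading comes with each control period).
- capture(name): name is "scene" or "top" or "wrist"; returns a dict with "image" (384x512x3 uint8, red, green, blue), "vertical_fov" (degrees; the focal length in pixels is half the picture's height over the tangent of half this angle, whatever the lens; pixels are square), "cx", "cy" (the principal point, pixels), "k1" (the pictures are not rectified: a ray, as slopes to the right and down, at radius r is drawn at 1 + k1 r^2 times it, then the intrinsics apply), "world_from_camera" (4x4, takes a point from camera to world coordinates); the wrist camera has in their place "T_tool_cam" (4x4, takes a point from camera to tool coordinates, whose origin is the TCP and whose axes are the flange's). Camera axes: x right, y down, z forward; pixel columns grow to the right and rows downward; lengths in m; the calibration is good to about 2 mm. A picture is of the moment at which its call begins: read the wrist's pose just before it. There is no depth.
- hand_in(): hands the job in; it is judged then, once.
The state is a dict: "time_s": time; "joint_positions": joint angles; "qvel": joint speeds; "tau": joint torques, N m; "position": TCP position; "tcp_rot": TCP orientation; "force": force on the tool from outside, world axes, zero at the start; "moment": the same for the moment, N m; "opening": opening from 0.0 (shut) to 1.0 (fully open); "grasp_force": force on a finger pad.
Only numpy, scipy, OpenCV 4.12 (cv2) and the standard library are available. Lean on these libraries where they do the work, as an engineer would, in place of code of your own. Each camera call takes 0.05 s, during which the arm holds its last target. There are 200 camera calls.

## Task

One of the three grey test-kit cases in the row at the steel bookend has keeled over onto the flat slide box beside it. Push it back up with your fingertips until it stands upright on its base, then push it gently along the bench until it stands snug and square against the next case, and leave it standing there. Only push it: do not take it by its handle or lift it off the bench, and do not disturb the other cases, the slide box or the small things around.

Things in the scene. Friction and masses are not known exactly. Their poses are not given: they have to be found in the camera images.
- case: the keeled-over grey plastic carrying case, 0.4 to 0.8 kg: 160 mm deep (its x), 70 thick (its y), 110 high (its z). Origin: centre of its 160 x 70 base; z points from base to top, +y towards the row, -y is the outer broad face. At the start it leans 48 degrees away from the row, the outer edge of its base (y -35, z 0) on the bench, its outer face on the slide box's edge
- case_mid (a point): the centre of the keeled-over case's volume, 55 mm along z from its base; 55 mm above the bench when it stands, at most 65 mm as it tips
- case_top (a point): middle of the outer edge of the keeled-over case's top, at (0, -35, 110) mm in its frame. At the start it is 74 mm above the bench and overhangs the slide box by 44 mm. Pushed towards the row here, the case turns about the outer edge of its base; leaning less than about 32 degrees it drops onto its base by itself, 20 to 55 mm short of next_case
- case_foot (a point): middle of the outer edge of the keeled-over case's base, at (0, -35, 0) mm in its frame, on which it tips; about 38 mm from the slide box. Friction on the bench is 0.48 to 0.72: once standing, the case slides when pushed lower than about 45 mm above the bench, and tips when pushed higher up
- case_handle: the black carrying handle on the front (-x) edge of that case, a 9 mm bar standing 18 mm off the edge and reaching from 33 to 77 mm above the base; the origin is the centre of the case's front base edge, at (-80, 0, 0) in the case's frame. Not to be gripped
- next_case: the same model of case, 160 x 70 x 110 mm (x, y, z), standing upright in the row, about 0.8 kg; origin the centre of its base, z up, y along the row towards the bookend. Its -y broad face, 35 mm from the origin, is where the keeled-over case belongs; standing snug, the two origins are 70 mm apart
- big_case: a larger case of the same make, 175 x 75 x 125 mm, upright between next_case and the bookend; origin the centre of its base, axes as next_case
- bookend: heavy steel bookend, fixed: an upright plate 140 mm wide (x), 150 mm high, with a foot on the side away from the row; the origin is at bench height on the row side of the plate; the row runs from it along its -y axis
- slide_box: slate-blue plastic slide box, 208 x 95 x 34 mm (x, y, z), lying on the bench, about 0.7 kg; origin the centre of its underside; its y axis points towards the row, so its near edge is at y +47.5
- tube_front: sample tube standing in front of the row, 35 mm across the red cap, 114 mm high; origin the centre of its foot
- tube_back: the same sort of tube standing behind the row; origin the centre of its foot
- petri: two stacked petri dishes, 94 mm across, 30 mm high, beyond the slide box; origin the centre of the underside
- slide_pack: small carton of glass slides, 80 x 55 x 30 mm; origin the centre of the underside
- counter: steel hand tally counter lying on its back, 48 mm across, 32 mm high; origin the centre of the underside
Things that resemble listed ones, but are neither listed nor needed, are in the scene too. Leave any green look-alike of the big_case alone.

How it is judged (in metres and radians):
At the end, for the whole second after the job is handed in: The case stands upright on its base on the bench (within 3.4 degrees), at rest, within 6 mm of touching the next case's broad face, turned no more than 5 degrees from it and no more than 40 mm forward or back of it; the other two cases still stand upright (angle between each of case, next_case, big_case's own z axis and vertical below 0.06 rad and height (world z) of case_mid below 0.058 m and y of case in the frame of next_case between -0.076 and -0.062 m and x of case in the frame of next_case between -0.04 and 0.04 m and angle between the y axis of case and the y axis of next_case, either way round below 0.09 rad and linear speed of case below 0.02 m/s and angular speed of case below 0.1 rad/s).
It fails at once if the case is shoved hard (the fingers press on it with over 35 N) (contact force between the fingers and case above 35 N).
It fails at once if the case is lifted off the bench (its centre rises above 80 mm) (height (world z) of case_mid above 0.08 m).
It fails at once if the case is taken by its handle (the fingers bear on the handle) (contact force between the fingers and case_handle above 1.5 N).
It fails at once if one of the standing cases is shifted more than 25 mm or tipped (distance of any of next_case, big_case from where it was at the start of the episode above 0.025 m or angle between any of next_case, big_case's own z axis and vertical above 0.3 rad).
It fails at once if the slide box, a tube, dish, carton or counter is shifted more than 30 mm or knocked over (distance of any of tube_front, tube_back, petri, slide_pack, counter, slide_box from where it was at the start of the episode above 0.03 m or angle between any of tube_front, tube_back, petri, slide_pack, counter, slide_box's own z axis and vertical above 0.5 rad).
It also fails if it takes over 45 s, if anything falls off the work surface, if the arm or the gripper's body presses on something with over 40 N, if the wrist force passes 120 N, or if a joint passes its speed limit or range.

## Working session

There is one attempt and no reset: what is moved stays moved. The work goes in short steps, Python scripts to look and compute and a tool call to move; the robot and the scene stay as the last step left them, time stands still between calls to the robot, and variables do not carry over. Pictures are saved under pics/ and viewed, at most 12 in all, crops included, and the job is handed in when it is done.

Besides the shell and the picture viewer there is one more tool, called after "Request:" by a JSON object that holds its "name" and its "arguments", one argument or row to a line. step_arm: Moves the arm, as the interface text tells. Scaled input: -1 to 1 covers 0.3 m each way for a shift and 45 degrees each way for a turn. Its arguments: {"type":"object","properties":{"steps":{"type":"array"}},"required":["steps"]}

```bash
mkdir -p pics; cat > h.py <<'E'
from rig import *
import numpy as np, cv2
def ray(c,u,v,T=None):
    im=c["image"];f=im.shape[0]/2/np.tan(np.radians(c["vertical_fov"]/2))
    K=np.array([[f,0,c["cx"]],[0,f,c["cy"]],[0,0,1.]])
    d=np.array([(u-c["cx"])/f,(v-c["cy"])/f]);s=d.copy()
    for _ in range(30): s=d/(1+c["k1"]*(s@s))
    T=c["world_from_camera"] if T is None else T
    return T[:3,3],T[:3,:3]@np.array([s[0],s[1],1])
def onz(c,u,v,z):
    o,d=ray(c,u,v);return o+d*(z-o[2])/d[2]
def proj(c,p):
    T=np.linalg.inv(c["world_from_camera"]);q=T[:3,:3]@p+T[:3,3];s=q[:2]/q[2]
    f=c["image"].shape[0]/2/np.tan(np.radians(c["vertical_fov"]/2))
    s=s*(1+c["k1"]*(s@s));return s*f+[c["cx"],c["cy"]]
def tri(a,ua,b,ub):
    o1,d1=ray(a,*ua);o2,d2=ray(b,*ub)
    t=np.linalg.lstsq(np.c_[d1,-d2],o2-o1,rcond=None)[0]
    p,q=o1+t[0]*d1,o2+t[1]*d2;return (p+q)/2,np.linalg.norm(p-q)
E
python3 - <<'E'
from h import *
for n in("scene","top"):
    c=capture(n);im=c["image"][:,:,::-1]
    cv2.imwrite(f"pics/{n}0.png",cv2.resize(im,(800,600),interpolation=cv2.INTER_CUBIC))
    print(n,c["vertical_fov"],c["k1"],c["world_from_camera"].round(3).tolist())
E
```

```text
scene 44.873501065081655 0.03468392695921176 [[0.84, 0.429, -0.334, 0.956], [0.543, -0.644, 0.538, -0.614], [0.016, -0.633, -0.774, 1.064], [0.0, 0.0, 0.0, 1.0]]
top 42.080599638998514 -0.14095109241715326 [[-0.004, -0.981, 0.192, 0.231], [-1.0, 0.006, 0.007, 0.068], [-0.008, -0.192, -0.981, 1.547], [0.0, 0.0, 0.0, 1.0]]
```

View pics/scene0.png

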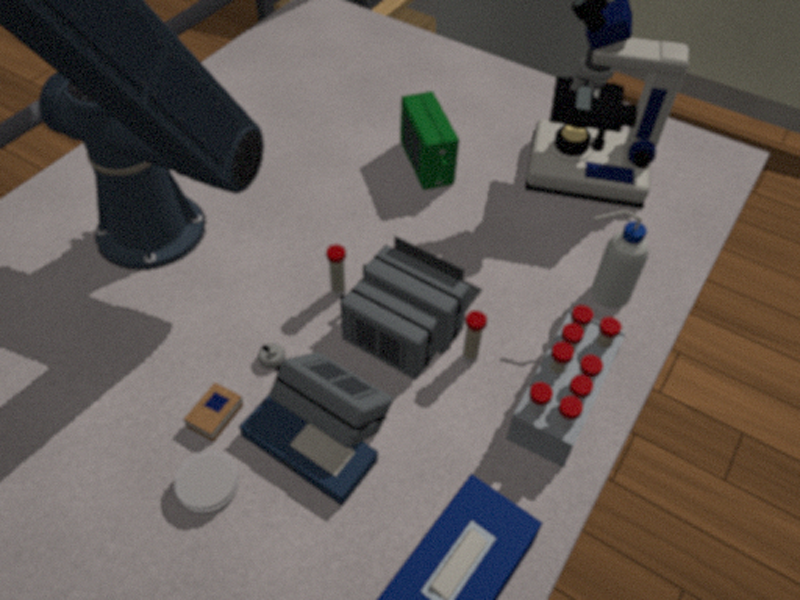

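View pics/top0.png

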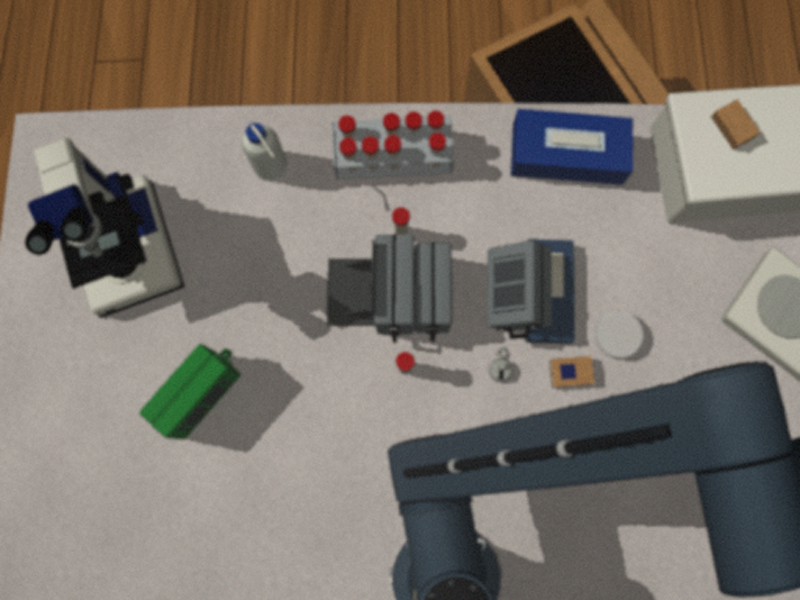

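The scene shows the leaning case at about (335,390) on the slide box (310,445), with the row at (400,310). In the top view, the row's next_case is at (435,287), the leaning case at (515,290) and the box at (557,290). Image right is −y and up is +x. I'll zoom in for the corners.

```bash
python3 - <<'E'
from h import *
c=capture("top");im=c["image"][:,:,::-1][130:250,200:390]
cv2.imwrite("pics/top1.png",cv2.resize(im,None,fx=4.2,fy=4.2,interpolation=cv2.INTER_CUBIC))
c=capture("scene");im=c["image"][:,:,::-1][140:330,110:320]
cv2.imwrite("pics/scene1.png",cv2.resize(im,None,fx=3,fy=3,interpolation=cv2.INTER_CUBIC))
E
```

```text
(no output)
```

View pics/top1.png

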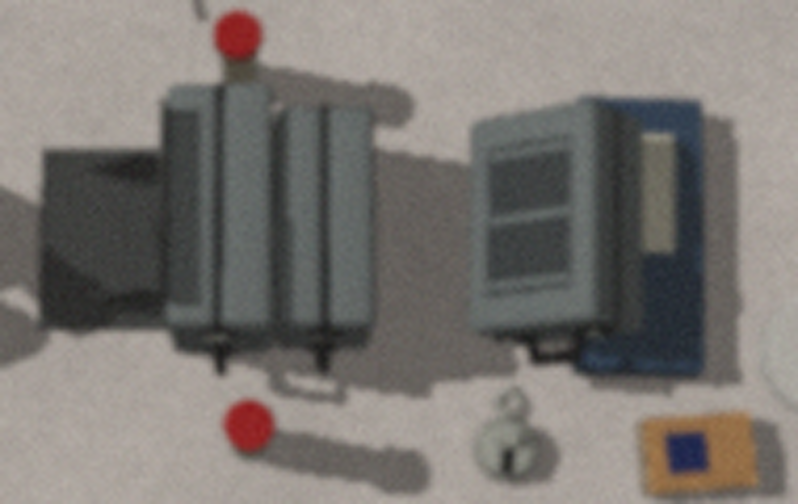

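View pics/scene1.png

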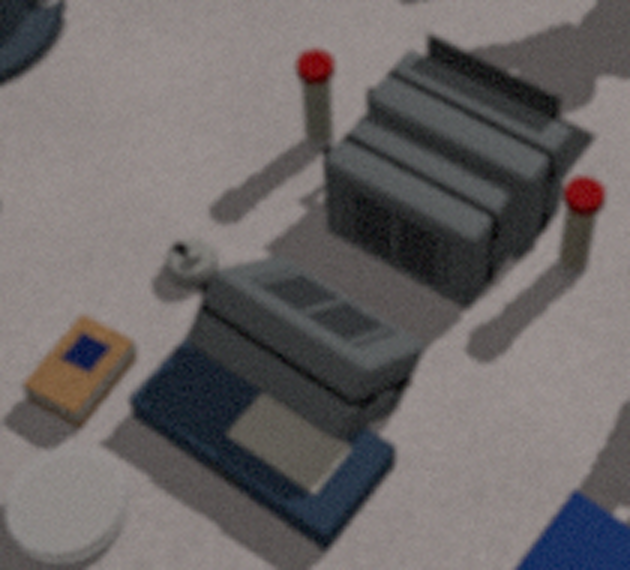

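The corners are clear. In top1, next_case's outer top edge runs (374,108)–(371,330). The box's outer edge is x≈703, y 100–372. The case's inner base edge runs (472,122)–(472,330), and its top inner edge (608,100)–(604,330).

```bash
python3 - <<'E'
from h import *
c=capture("top")
P=lambda n,x,y,z:print(n,(1e3*onz(c,200+(x+.5)/4.2-.5,130+(y+.5)/4.2-.5,z)).round(1))
for n,x,y,z in [("next far",374,108,.11),("next near",371,330,.11),("big far",170,88,.125),("big near",170,330,.125),("bend far",160,150,.15),
 ("box far",703,100,.034),("box near",703,372,.034),("box nearleft",578,372,.034),
 ("case binner far",472,122,.052),("case binner near",472,330,.052),("tinner far",608,100,.1256),("tinner near",604,330,.1256),
 ("touter",640,120,.0736),("touter n",638,330,.0736),("handle",530,355,.06),("handle",575,355,.1),("counter",505,445,.03),("counterN",512,395,.01),("tubeF",250,427,.114),("tubeB",239,36,.114),("pack",700,452,.03)]: P(n,x,y,z)
s=capture("scene")
for n,a,b in [("next near top",(371,330),(329,160)),("next far top",(374,108),(490,212)),("case tinner near",(604,330),(215,290)),("case tinner far",(608,100),(352,358)),]:
    p,e=tri(c,(200+a[0]/4.2,130+a[1]/4.2),s,(110+b[0]/3,140+b[1]/3));print(n,(p*1e3).round(1),round(e*1e3,1))
st=read_state();print(st["position"],np.array(st["tcp_rot"]).round(3).tolist(),st["time_s"])
E
```

```text
next far [631.  -12.9 110. ]
next near [471.4  -8.2 110. ]
big far [642.4 131.3 125. ]
big near [469.7 130.8 125. ]
bend far [590.9 136.9 150. ]
box far [ 657.6 -265.2   34. ]
box near [ 451.2 -255.4   34. ]
box nearleft [ 452.  -163.2   34. ]
case binner far [636.1 -88.4  52. ]
case binner near [480.6 -84.4  52. ]
tinner far [ 631.9 -177.4  125.6]
tinner near [ 467.7 -168.2  125.6]
touter [ 631.4 -209.2   73.6]
touter n [ 476.1 -201.3   73.6]
handle [ 460.8 -124.9   60. ]
handle [ 454.4 -151.4  100. ]
counter [ 399.3 -108.7   30. ]
counterN [ 438.6 -117.2   10. ]
tubeF [403.6  76.2 114. ]
tubeB [683.8  82.7 114. ]
pack [ 392.8 -251.5   30. ]
next near top [476.6  -5.6  99.4] 12.6
next far top [632.9  -4.6 135.5] 25.3
case tinner near [ 476.2 -168.7   97.5] 14.5
case tinner far [ 626.9 -175.4  140.7] 1.2
[ 0.21708665 -0.58583183  0.24721128] [[0.938, 0.347, -0.0], [0.347, -0.938, 0.001], [0.0, -0.001, -1.0]] 0.3
```

```bash
cat >> h.py <<'E'
from scipy.spatial.transform import Rotation as Ro
def Rt(phi,yaw=-2):
    s,c=np.sin(np.radians(phi)),np.cos(np.radians(phi))
    return Ro.from_euler('z',yaw,degrees=True).as_matrix()@np.array([[0,1,0],[c,0,s],[s,0,-c]])
def goal(C,phi,yaw=-2):
    "C: mid of the fingertips' leading corner, world m"
    R=Rt(phi,yaw);p=np.array(C)-.0095*R[:,0]-.025*R[:,2]
    s=read_state();R0=np.array(s["tcp_rot"])
    d=R0.T@(p-s["position"])/.3;w=Ro.from_matrix(R0.T@R).as_rotvec(degrees=True)/45
    print("TCP",p.round(3),"row",d.round(3),w.round(3))
def where():
    s=read_state();R=np.array(s["tcp_rot"])
    print("t",round(s["time_s"],2),"C",(np.array(s["position"])+.0095*R[:,0]+.025*R[:,2]).round(4),"F",np.round(s["force"],1),"z",R[:,2].round(3),"j",np.round(s["joint_positions"],0))
E
python3 -c "
from h import *
goal([.50,-.30,.22],0,-35);goal([.553,-.26,.2],35)"
```

```text
TCP [ 0.495 -0.308  0.245] row [ 1.189 -0.548  0.008] [-0.001 -0.    -0.771]
TCP [ 0.552 -0.282  0.215] row [ 1.399 -0.561  0.108] [ 0.458  0.683 -1.455]
```

Request:
{"name": "step_arm", "arguments": {
  "steps": [
    [0.9,-0.4,0,0,0,-0.77,-1],
    [0.9,-0.4,0,0,0,-0.77,-1],
    [0.9,-0.4,0,0,0,-0.77,-1],
    [0.9,-0.4,0,0,0,-0.77,-1],
    [0.9,-0.4,0,0,0,-0.77,-1],
    [0.9,-0.4,0,0,0,-0.77,-1],
    [0.9,-0.4,0,0,0,-0.77,-1],
    [0.9,-0.4,0,0,0,-0.77,-1]
  ]
}}

```text
time_s: 0.97
position: [0.4326, -0.3741, 0.2476]
tcp_rot: [[0.569, 0.822, 0.002], [0.822, -0.569, 0.003], [0.004, -0.0, -1.0]]
force: [0.1, 0.1, -0.7]
opening: 0.997
grasp_force: 0.0
```

```bash
python3 -c "
from h import *
where();goal([.553,-.26,.2],35)"
```

```text
t 0.97 C [ 0.438  -0.3662  0.2227] F [ 0.1  0.1 -0.7] z [ 0.002  0.003 -1.   ] j [-52.  26.  90.   0.  64. -18.]
TCP [ 0.552 -0.282  0.215] row [0.479 0.154 0.11 ] [ 0.223  0.752 -0.703]
```

Request:
{"name": "step_arm", "arguments": {
  "steps": [
    [0.48,0.15,0.1,0.22,0.75,-0.7,-1],
    [0.48,0.15,0.1,0.22,0.75,-0.7,-1],
    [0.48,0.15,0.1,0.22,0.75,-0.7,-1],
    [0.48,0.15,0.1,0.22,0.75,-0.7,-1],
    [0.48,0.15,0.1,0.22,0.75,-0.7,-1],
    [0.48,0.15,0.1,0.22,0.75,-0.7,-1],
    [0.48,0.15,0.1,0.22,0.75,-0.7,-1],
    [0.48,0.15,0.1,0.22,0.75,-0.7,-1]
  ]
}}

```text
time_s: 1.63
position: [0.5479, -0.2896, 0.2153]
tcp_rot: [[0.038, 0.999, 0.024], [0.82, -0.045, 0.57], [0.571, -0.002, -0.821]]
force: [0.4, -0.2, -0.8]
opening: 0.999
grasp_force: 0.0
```

```bash
python3 -c "
from h import *
where();goal([.553,-.24,.13],35);goal([.553,-.235,.057],35)"
```

```text
t 1.63 C [ 0.5488 -0.2676  0.2002] F [ 0.4 -0.2 -0.8] z [ 0.024  0.57  -0.821] j [-49.  41.  74.  23.  91. -51.]
TCP [ 0.552 -0.262  0.145] row [-0.058  0.011  0.245] [ 0.005  0.004 -0.012]
TCP [ 0.552 -0.257  0.072] row [-0.183  0.011  0.454] [ 0.005  0.004 -0.012]
```

Request:
{"name": "step_arm", "arguments": {
  "steps": [
    [-0.06,0.01,0.24,0,0,-0.01,-1],
    [-0.06,0.01,0.24,0,0,-0.01,-1],
    [-0.12,0.01,0.35,0,0,-0.01,-1],
    [-0.18,0.01,0.45,0,0,-0.01,-1],
    [-0.18,0.01,0.45,0,0,-0.01,-1],
    [-0.18,0.01,0.45,0,0,-0.01,-1]
  ]
}}

```text
time_s: 2.13
position: [0.5515, -0.2542, 0.075]
tcp_rot: [[0.031, 0.999, 0.022], [0.82, -0.038, 0.571], [0.572, 0.0, -0.82]]
force: [0.9, -0.6, 0.1]
opening: 1.001
grasp_force: 0.0
```

```bash
python3 - <<'E'
from h import *
where();goal([.553,-.205,.057],35);goal([.553,-.195,.06],35)
c=capture("scene");im=c["image"][:,:,::-1][140:330,110:320]
cv2.imwrite("pics/scene2.png",cv2.resize(im,None,fx=3,fy=3,interpolation=cv2.INTER_CUBIC))
E
```

```text
t 2.13 C [ 0.5523 -0.2321  0.0599] F [ 0.9 -0.6  0.1] z [ 0.022  0.571 -0.82 ] j [-47.  51.  80.  25.  76. -56.]
TCP [ 0.552 -0.227  0.072] row [ 0.068 -0.001  0.06 ] [ 0.002  0.003 -0.003]
TCP [ 0.552 -0.217  0.075] row [ 0.101 -0.002  0.071] [ 0.002  0.003 -0.003]
```

View pics/scene2.png

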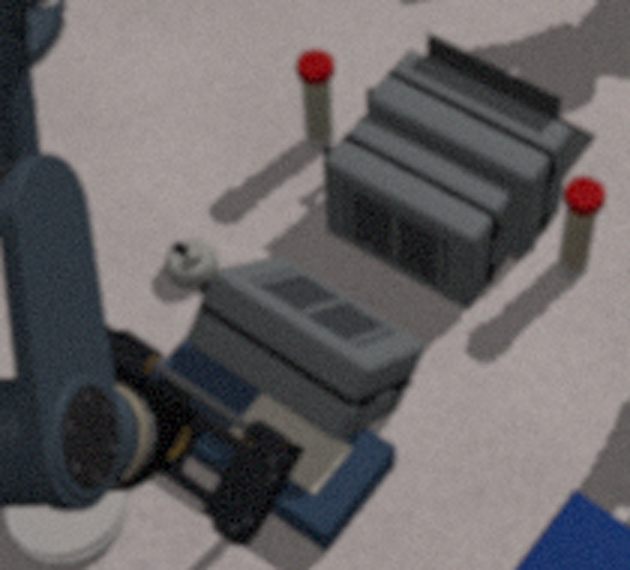

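The gripper is poised over the slide box at (240,470) and clear of the leaning case. I'll push slowly in +y.

Request:
{"name": "step_arm", "arguments": {
  "steps": [
    [0.008,0,0.006,0,0,0,-1],
    [0.016,0,0.012,0,0,0,-1],
    [0.025,0,0.017,0,0,0,-1],
    [0.033,0,0.023,0,0,0,-1],
    [0.041,0,0.029,0,0,0,-1],
    [0.049,0,0.034,0,0,0,-1],
    [0.057,0,0.04,0,0,0,-1],
    [0.066,0,0.046,0,0,0,-1]
  ]
}}

```text
time_s: 2.85
position: [0.5533, -0.2308, 0.0758]
tcp_rot: [[0.028, 0.999, 0.024], [0.822, -0.037, 0.569], [0.569, 0.004, -0.822]]
force: [0.7, 1.4, -0.7]
opening: 1.004
grasp_force: 0.0
```

Request:
{"name": "step_arm", "arguments": {
  "steps": [
    [0.008,0,0.006,0,0,0,-1],
    [0.016,0,0.012,0,0,0,-1],
    [0.025,0,0.017,0,0,0,-1],
    [0.033,0,0.023,0,0,0,-1],
    [0.041,0,0.029,0,0,0,-1],
    [0.049,0,0.034,0,0,0,-1]
  ]
}}

```text
time_s: 3.35
position: [0.554, -0.2131, 0.0757]
tcp_rot: [[0.029, 0.999, 0.024], [0.822, -0.037, 0.569], [0.569, 0.004, -0.822]]
force: [0.0, -1.8, -0.7]
opening: 1.0
grasp_force: 0.4
```

```bash
python3 - <<'E'
from h import *
where()
c=capture("scene");im=c["image"][:,:,::-1][140:330,110:320]
cv2.imwrite("pics/scene3.png",cv2.resize(im,None,fx=3,fy=3,interpolation=cv2.INTER_CUBIC))
E
```

```text
t 3.35 C [ 0.5549 -0.1911  0.0606] F [ 0.  -1.8 -0.7] z [ 0.024  0.569 -0.822] j [-44.  49.  84.  26.  73. -56.]
```

View pics/scene3.png

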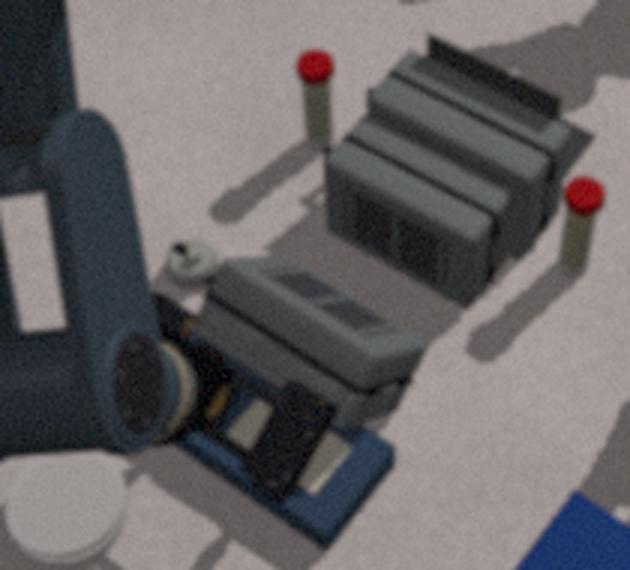

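The case has started to rise: its top edge has moved a few pixels towards the row. The force is about 2 N. I'll keep pushing.

Request:
{"name": "step_arm", "arguments": {
  "steps": [
    [0.008,0,0.006,0,0,0,-1],
    [0.016,0,0.012,0,0,0,-1],
    [0.025,0,0.017,0,0,0,-1],
    [0.033,0,0.023,0,0,0,-1],
    [0.041,0,0.029,0,0,0,-1]
  ]
}}

```text
time_s: 3.82
position: [0.5544, -0.1977, 0.0756]
tcp_rot: [[0.028, 0.999, 0.024], [0.821, -0.037, 0.569], [0.57, 0.003, -0.822]]
force: [0.4, -0.5, 0.3]
opening: 1.0
grasp_force: 0.1
```

Request:
{"name": "step_arm", "arguments": {
  "steps": [
    [0.008,0,0.006,0,0,0,-1],
    [0.016,0,0.012,0,0,0,-1],
    [0.025,0,0.017,0,0,0,-1],
    [0.033,0,0.023,0,0,0,-1]
  ]
}}

```text
time_s: 4.15
position: [0.555, -0.1857, 0.0756]
tcp_rot: [[0.028, 0.999, 0.024], [0.821, -0.037, 0.569], [0.57, 0.003, -0.822]]
force: [0.5, -0.4, -0.2]
opening: 0.997
grasp_force: 0.0
```

```bash
python3 - <<'E'
from h import *
where()
c=capture("scene");im=c["image"][:,:,::-1][140:330,110:320]
cv2.imwrite("pics/scene4.png",cv2.resize(im,None,fx=3,fy=3,interpolation=cv2.INTER_CUBIC))
E
```

```text
t 4.15 C [ 0.5558 -0.1637  0.0605] F [ 0.5 -0.4 -0.2] z [ 0.024  0.569 -0.822] j [-42.  49.  86.  28.  71. -55.]
```

View pics/scene4.png

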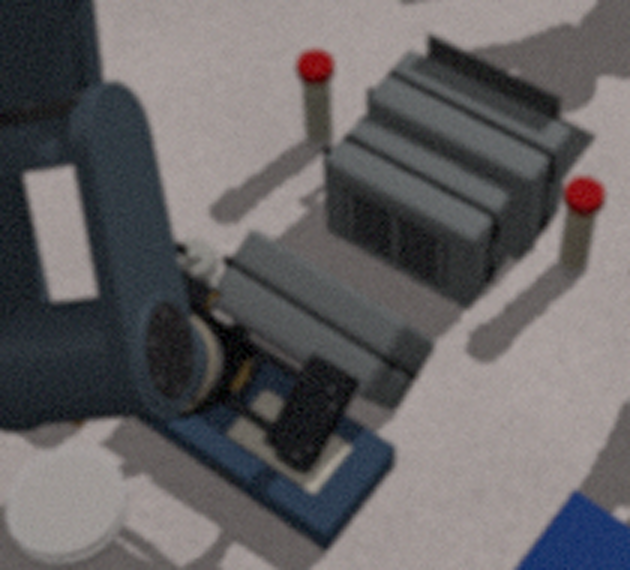

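It looks upright: the top is flat at (330,310) and the force is ≈0. I'll measure it from the top camera.

```bash
python3 - <<'E'
from h import *
c=capture("top");im=c["image"][:,:,::-1][130:250,200:390]
cv2.imwrite("pics/top2.png",cv2.resize(im,None,fx=4.2,fy=4.2,interpolation=cv2.INTER_CUBIC))
E
```

```text
(no output)
```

View pics/top2.png

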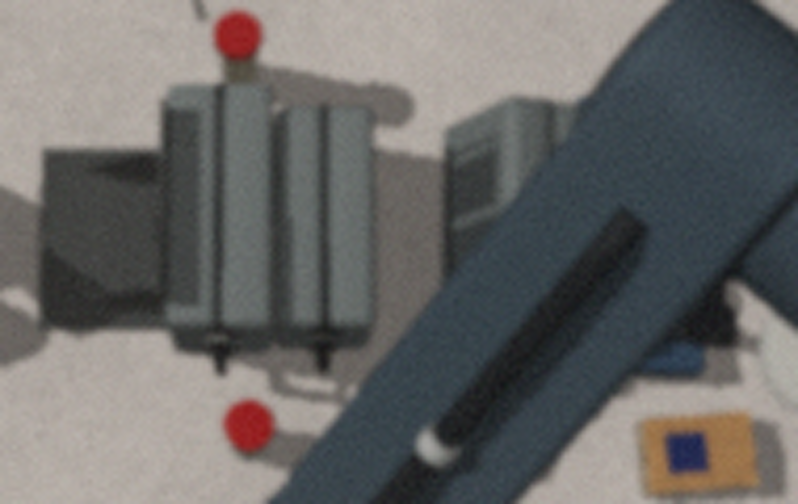

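The case is still leaning at roughly 30°, near balance: its inner face spans x 447–515 in the crop. I'll keep pushing.

Request:
{"name": "step_arm", "arguments": {
  "steps": [
    [0.008,0,0.006,0,0,0,-1],
    [0.016,0,0.012,0,0,0,-1],
    [0.025,0,0.017,0,0,0,-1],
    [0.033,0,0.023,0,0,0,-1],
    [0.033,0,0.023,0,0,0,-1],
    [0.033,0,0.023,0,0,0,-1],
    [0.033,0,0.023,0,0,0,-1]
  ]
}}

```text
time_s: 4.83
position: [0.5555, -0.1742, 0.0755]
tcp_rot: [[0.028, 0.999, 0.024], [0.822, -0.037, 0.569], [0.569, 0.004, -0.822]]
force: [-0.2, -0.9, 0.1]
opening: 0.999
grasp_force: 0.0
```

```bash
python3 - <<'E'
from h import *
where()
c=capture("top");a=c["image"][:,:,::-1][130:250,200:390]
c=capture("scene");b=c["image"][:,:,::-1][140:330,110:320]
a=cv2.resize(a,(760,480),interpolation=cv2.INTER_CUBIC)[:290]
b=cv2.resize(b[40:140],None,fx=3,fy=3,interpolation=cv2.INTER_CUBIC);b=cv2.copyMakeBorder(b,0,0,0,130,0)
cv2.imwrite("pics/both5.png",np.vstack([a,b]))
E
```

```text
t 4.83 C [ 0.5564 -0.1521  0.0604] F [-0.2 -0.9  0.1] z [ 0.024  0.569 -0.822] j [-41.  48.  87.  28.  70. -55.]
```

View pics/both5.png

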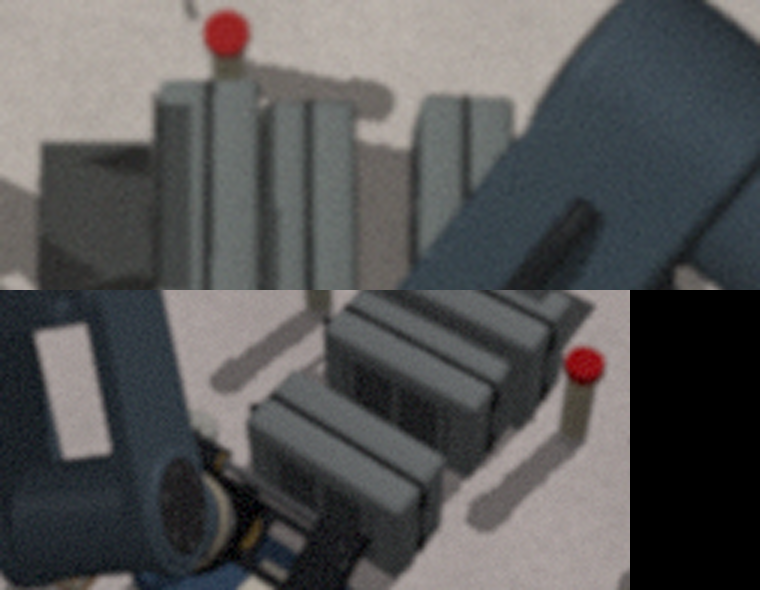

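The case now stands upright. In the top crop its outer edge is at x≈513 and inner edge at 422–430, with next_case's edge at 356. I'll work out the gap.

```bash
python3 - <<'E'
from h import *
c=capture("top")
for n,x,y in [("outer far",513,102),("outer",512,125),("inner far",424,102),("inner",424,130),("next far",356,104),("next",355,200),("casefar",470,97)]:
    print(n,(1e3*onz(c,200+(x+.5)/4-.5,130+(y+.5)/4-.5,.11)).round(1))
where();goal([.553,-.138,.056],35);goal([.553,-.134,.036],35)
E
```

```text
outer far [ 631.2 -130.2  110. ]
outer [ 613.4 -128.9  110. ]
inner far [631.4 -63.6 110. ]
inner [609.9 -63.1 110. ]
next far [630.1 -12.8 110. ]
next [556.8 -10.8 110. ]
casefar [635.2 -98.1 110. ]
t 4.98 C [ 0.5564 -0.1523  0.0604] F [ 0.3  0.  -0. ] z [ 0.024  0.569 -0.822] j [-41.  48.  87.  28.  70. -55.]
TCP [ 0.552 -0.16   0.071] row [ 0.03  -0.013  0.039] [0.006 0.007 0.   ]
TCP [ 0.552 -0.156  0.051] row [ 0.003 -0.013  0.101] [0.006 0.007 0.   ]
```

Request:
{"name": "step_arm", "arguments": {
  "steps": [
    [0.015,-0.01,0.02,0,0,0,-1],
    [0.03,-0.01,0.04,0,0,0,-1],
    [0.02,-0.01,0.06,0,0,0,-1],
    [0.01,-0.01,0.08,0,0,0,-1],
    [0.003,-0.01,0.1,0,0,0,-1],
    [0.003,-0.01,0.1,0,0,0,-1]
  ]
}}

```text
time_s: 5.48
position: [0.5524, -0.1553, 0.0498]
tcp_rot: [[0.029, 0.999, 0.022], [0.821, -0.037, 0.57], [0.571, 0.001, -0.821]]
force: [0.4, -0.4, 0.8]
opening: 1.004
grasp_force: 0.0
```

```bash
python3 -c "
from h import *
where();goal([.553,-.10,.034],35);goal([.553,-.082,.033],35)"
```

```text
t 5.48 C [ 0.5533 -0.1333  0.0346] F [ 0.4 -0.4  0.8] z [ 0.022  0.57  -0.821] j [-40.  50.  89.  29.  67. -56.]
TCP [ 0.552 -0.122  0.049] row [ 0.09  -0.005  0.065] [ 0.003  0.004 -0.001]
TCP [ 0.552 -0.104  0.048] row [ 0.137 -0.007  0.102] [ 0.003  0.004 -0.001]
```

Pushing in 4 mm rows to C y ≈ −0.100.

Request:
{"name": "step_arm", "arguments": {
  "steps": [
    [0.011,0,0.008,0,0,0,-1],
    [0.022,-0.001,0.016,0,0,0,-1],
    [0.034,-0.002,0.024,0,0,0,-1],
    [0.045,-0.002,0.032,0,0,0,-1],
    [0.056,-0.003,0.04,0,0,0,-1],
    [0.067,-0.004,0.048,0,0,0,-1],
    [0.079,-0.005,0.056,0,0,0,-1],
    [0.09,-0.005,0.064,0,0,0,-1]
  ]
}}

```text
time_s: 6.15
position: [0.5529, -0.1226, 0.051]
tcp_rot: [[0.028, 0.999, 0.024], [0.822, -0.037, 0.569], [0.569, 0.004, -0.822]]
force: [-0.2, -3.5, -2.3]
opening: 0.996
grasp_force: 1.5
```

```bash
python3 - <<'E'
from h import *
where();goal([.555,-.087,.034],35);goal([.555,-.08,.034],35)
c=capture("top");a=c["image"][:,:,::-1][130:250,200:390]
c=capture("scene");b=c["image"][:,:,::-1][140:330,110:320]
a=cv2.resize(a,(760,480),interpolation=cv2.INTER_CUBIC)[:290]
b=cv2.resize(b[40:140],None,fx=3,fy=3,interpolation=cv2.INTER_CUBIC);b=cv2.copyMakeBorder(b,0,0,0,130,0)
cv2.imwrite("pics/both6.png",np.vstack([a,b]))
E
```

```text
t 6.15 C [ 0.5538 -0.1006  0.0359] F [-0.2 -3.5 -2.3] z [ 0.024  0.569 -0.822] j [-38.  49.  92.  31.  65. -56.]
TCP [ 0.554 -0.109  0.049] row [0.033 0.003 0.031] [0.005 0.007 0.   ]
TCP [ 0.554 -0.102  0.049] row [0.052 0.002 0.044] [0.005 0.007 0.   ]
```

View pics/both6.png

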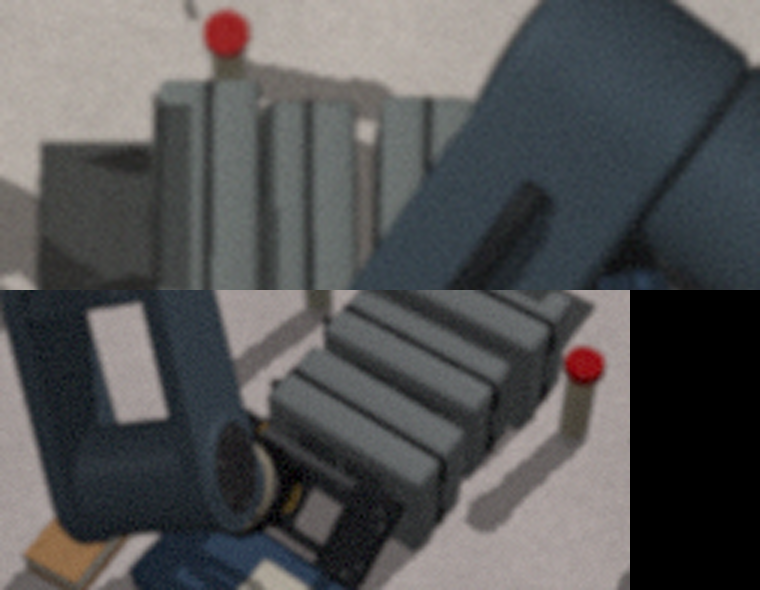

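It is sliding upright and square at about 4 N. Roughly 19 mm of gap remains (pixels 357–380 in the top crop). Next is 14 mm, then fine steps while watching the force.

Request:
{"name": "step_arm", "arguments": {
  "steps": [
    [0.008,0,0.006,0,0,0,-1],
    [0.016,0,0.013,0,0,0,-1],
    [0.025,0,0.019,0,0,0,-1],
    [0.033,0,0.025,0,0,0,-1],
    [0.038,0,0.029,0,0,0,-1]
  ]
}}

```text
time_s: 6.67
position: [0.5539, -0.1091, 0.0508]
tcp_rot: [[0.028, 0.999, 0.025], [0.822, -0.038, 0.568], [0.569, 0.005, -0.822]]
force: [-0.5, -6.3, 3.2]
opening: 0.999
grasp_force: 2.8
```

Request:
{"name": "step_arm", "arguments": {
  "steps": [
    [0.004,0,0.003,0,0,0,-1],
    [0.008,0,0.006,0,0,0,-1]
  ]
}}

```text
time_s: 6.83
position: [0.5543, -0.1068, 0.0507]
tcp_rot: [[0.028, 0.999, 0.026], [0.823, -0.037, 0.567], [0.568, 0.006, -0.823]]
force: [-0.5, -8.0, 5.1]
opening: 0.998
grasp_force: 4.1
```

Request:
{"name": "step_arm", "arguments": {
  "steps": [
    [0.003,0,0.002,0,0,0,-1],
    [0.005,0,0.004,0,0,0,-1]
  ]
}}

```text
time_s: 7.0
position: [0.5543, -0.1053, 0.0507]
tcp_rot: [[0.027, 0.999, 0.026], [0.823, -0.037, 0.567], [0.567, 0.006, -0.824]]
force: [-2.2, -8.8, 6.3]
opening: 1.0
grasp_force: 4.8
```

```bash
python3 - <<'E'
from h import *
where()
E
```

```text
t 7.0 C [ 0.5552 -0.0834  0.0355] F [-2.2 -8.8  6.3] z [ 0.026  0.567 -0.824] j [-36.  49.  93.  32.  63. -55.]
```

The force has risen to 9 N, so there is probably contact. Checking the picture.

```bash
python3 - <<'E'
from h import *
c=capture("top");a=c["image"][:,:,::-1][130:250,200:390]
c=capture("scene");b=c["image"][:,:,::-1][140:330,110:320]
a=cv2.resize(a,(760,480),interpolation=cv2.INTER_CUBIC)[:290]
b=cv2.resize(b[40:140],None,fx=3,fy=3,interpolation=cv2.INTER_CUBIC);b=cv2.copyMakeBorder(b,0,0,0,130,0)
cv2.imwrite("pics/both7.png",np.vstack([a,b]))
E
```

```text
(no output)
```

View pics/both7.png

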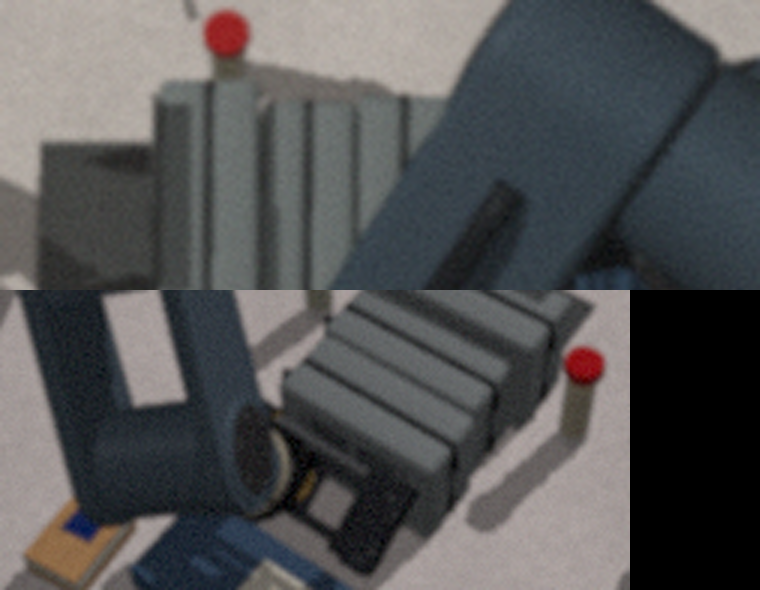

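next_case's edge and the case now meet at x≈356 in the top crop with no gap, square in both views. I'll back off and retreat along the finger axis.

Request:
{"name": "step_arm", "arguments": {
  "steps": [
    [-0.008,0,-0.006,0,0,0,-1],
    [-0.022,0,-0.015,0,0,0,-1],
    [-0.022,0,-0.05,0,0,0,-1],
    [-0.022,0,-0.15,0,0,0,-1],
    [-0.022,0,-0.25,0,0,0,-1],
    [-0.022,0,-0.35,0,0,0,-1],
    [-0.022,0,-0.45,0,0,0,-1],
    [-0.022,0,-0.55,0,0,0,-1]
  ]
}}

```text
time_s: 7.77
position: [0.5488, -0.2031, 0.1835]
tcp_rot: [[0.029, 0.999, 0.023], [0.82, -0.037, 0.571], [0.571, 0.002, -0.821]]
force: [0.3, 0.5, 0.3]
opening: 0.997
grasp_force: 0.0
```

Request:
{"name": "step_arm", "arguments": {
  "steps": [
    [-0.6,0,-0.4,0,0,0,-1],
    [-0.6,0,-0.4,0,0,0,-1],
    [-0.6,0,-0.4,0,0,0,-1],
    [-0.6,0,-0.4,0,0,0,-1],
    [-0.6,0,-0.4,0,0,0,-1],
    [-0.6,0,-0.4,0,0,0,-1]
  ]
}}

```text
time_s: 8.27
position: [0.5399, -0.4262, 0.1773]
tcp_rot: [[0.033, 0.999, 0.028], [0.824, -0.043, 0.565], [0.566, 0.004, -0.824]]
force: [-0.6, -0.8, 0.4]
opening: 1.001
grasp_force: 0.0
```

```bash
python3 - <<'E'
from h import *
where()
c=capture("top");im=c["image"][:,:,::-1][130:250,200:390]
cv2.imwrite("pics/top8.png",cv2.resize(im,(760,480),interpolation=cv2.INTER_CUBIC))
E
```

```text
t 8.27 C [ 0.5409 -0.4042  0.1621] F [-0.6 -0.8  0.4] z [ 0.028  0.565 -0.824] j [-56.  50.  59.  20.  98. -56.]
```

View pics/top8.png

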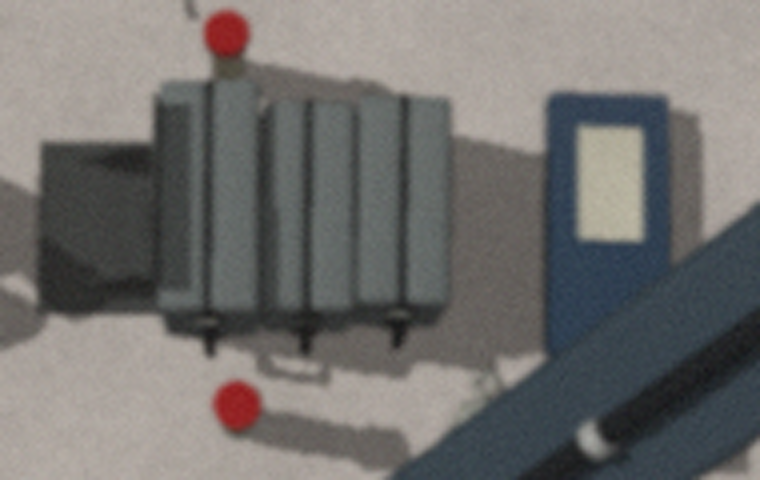

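The top view shows the case (x 358–450) standing snug and square against next_case (edge ≈355). Everything visible around it is undisturbed, so I'm handing in.

```bash
python3 -c "
from rig import *
print(hand_in())"
```

```text
the job is handed in; nothing more can be done
None
```

I pushed the case upright and slid it along until it stood snug and square against the next case, then handed the job in after about 8 s; the hand-in call didn't report a verdict.

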